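# Fit and lock the cuvette carrier on the photometer rail

### The job

Slide the cuvette carrier onto the dovetail rail from the rail's open end, gently, until it is fully home against the stop block; only then turn the clamp knob on its side clockwise as far as it goes to lock it there. Do not force it against the rail or the stop, leave everything else where it stands, and let go at the end.

Things in the scene. Friction and masses are not known exactly. Their poses are not given: they have to be found in the camera images.
- holder_c (a point): Centre, half-way up, of the dark grey block (32 x 32 mm, 44 mm tall) on the cuvette carrier: the place to grasp, across its x faces (the knob is in the way of fingers across y). Axes: x along the carrier's groove (along the rail once fitted), z up. 44 mm above the bench when the carrier stands there, 65 mm when it is seated on the rail. The plate's top lies 22 mm below this point.
- knob_c (a point): The clamp knob: a grey bar knob (36 mm long, 10 mm wide, 22 mm tall) on an upright axis, 60 mm from the block's centre on the carrier's -y side. This point is on its axis half-way up the bar: 44.5 mm above the carrier's underside, 65.5 mm above the bench when fitted. Its x axis runs along the bar. 22 mm below it is the top of the arm that carries it.
- clamp (a joint): Angle of the clamp knob: 0 = loose, bar along the carrier's x; turns clockwise seen from above to a firm end at 1.4 rad = locked. Starts at 0 to 0.1. Stiff: about 0.12 N m, rising as it presses a steel gib against the rail; it stays where it is left.
- rail_end (a point): Open end of the aluminium dovetail rail: middle of its end on the level of its top, 33 mm above the bench. x points along the rail from this end to the stop and the white lamp housing, z up. The dovetail is 36 mm wide at the top, 24 mm at the foot, 12 mm high; its first 14 mm taper (to 7 mm narrower, 2 mm lower at the tip) as a lead-in.
- rail: The whole rail, fixed to the bench: steel bed 50 mm wide, its top 15 mm below the rail's top; dovetail; an adjustable stop block across it (44 mm wide, 14 mm long, 10 mm tall on the rail's top); a white lamp housing 82 mm high at the far end. The stop's face is 110 to 150 mm from the open end, each time elsewhere and not measured: find it by feel. Origin on the bench, 80 mm from the open end; x along the rail.
- carriage: The cuvette carrier, loose, aluminium, about 0.4 kg; origin at the middle of its underside, axes as holder_c. Plate 60 x 60 mm, 12 to 22 mm above the origin: its underside rides on the rail's top, its end meets the stop. Jaws 60 mm long (x) under its y edges, with slanted inner faces, about 1.2 mm of play each side of the rail: it goes on only from the end. Slides with 1 to 3 N; never push over 15 N. An arm at -y carries the knob.
- beaker: bystander: glass beaker, 66 mm across, 85 mm tall
- flask_a: bystander: brown bottle, 52 mm across, 95 mm tall
- flask_b: bystander: brown jar, 44 mm across, 75 mm tall
- driver: bystander: screwdriver lying on the bench
- post: bystander: post on a 50 x 60 mm foot, 75 mm tall
Things that resemble listed ones, but are neither listed nor needed, are in the scene too. What is shaped like the carriage but red is not meant.

How it is judged:
By the outcome, as a careful person would: the job done as asked, in the order asked, and still so for the second after the job is handed in, with the robot touching nothing.
It also fails if it takes over 72 s, if anything falls off the work surface, if the arm or the gripper's body presses on something with over 40 N, if the wrist force passes 120 N, or if a joint passes its speed limit or range.

### The arm

A 6-joint arm with a two-finger parallel gripper is mounted at the origin on the work surface. World frame = base frame: x ahead of the robot, y to its left, z up, the work surface at z = 0. Lengths are in m, angles in degrees, forces in N, time in s.
With the tool pointing down it reaches from about 0.375 to 0.9 m from the base axis. Payload 3.1 kg.
Tool frame: the origin (TCP) lies at the very end of the fingers, on their centre line; the grasp point (between the pads) lies 19 mm behind it; z points along the fingers, y is the line along which they close (so a half turn about z gives the same grasp; the last joint's range is limited). The gripper opens to 87 mm and grips with 3 to 60 N. Pads are 19 mm wide; open, the fingers measure 117 mm over their backs; the gripper's body (75 mm by 190 mm) begins 51 mm behind the grasp point.
Start: joints at [-79.612, 30.224, 82.088, -0, 67.689, -10.227], TCP at [0.22, -0.585, 0.223] pointing down, gripper open.
Joint ranges: [-176.69, 176.69], [-43.24, 126.21], [12.49, 139.97], [-82, 262], [0, 151.66], [-163.58, 163.58]. Speed limits (degrees/s): [159.86, 159.86, 180, 180, 180, 180].

### API

Orientations are given as a 3x3 rotation matrix whose columns are the frame's x, y, z axes.
In Python, from rig import bot gives the robot as it stands.
- The arm moves only by the tool move_arm, never from a script. Its argument "increments" is a list of rows, each an object with "xyz": the shift along the tool's x, y, z in mm, a list of three; "roll": the turn about the tool's z in rad; "grip": the opening in per cent of the stroke, from 0 (shut) to 100 (fully open). A call has 1 to 5 rows; each row shifts and turns the commanded pose from where the row before left it, along the tool's axes as they then stand; what a row does not reach is not made up. A row lasts 1/12 s, in which the tool goes at most 41.7 mm and 7.16 degrees, less where a joint would pass 70% of its speed; a pose out of reach is approached as far as the arm can. A call is refused whole if a number of a shift passes 41.7 or a number of a turn 0.125, either way. A call with a gripper value outside its range is refused whole. The fingers move at their own pace and stop on an object; the grip force is fixed at half the most. Time passes only in rows, so rows that do not move let the fingers close. It gives the time, the measured TCP pose, the force, the opening and the grip force at its end, in the units of the state.
- bot.read_state(): the state, without advancing time (a new reading comes with each control period).
- bot.capture(name): name is "scene" or "side" or "wrist"; returns (picture, depth): 420x560x3 uint8, red, green, blue; 420x560 float32, m along the optical axis (not along the pixel's ray), 0 where there is no reading.
- bot.camera_model(name): a dict with "intrinsics" (3x3 intrinsics, pixels), "rvec" (rotation vector, rad) and "tvec" (3), from world to camera coordinates, as OpenCV has them; the wrist camera has in their place "tool_from_camera" (4x4, takes a point from camera to tool coordinates, whose origin is the TCP and whose axes are the flange's). Camera axes: x right, y down, z forward; pixel columns grow to the right and rows downward; lengths in m; the calibration is good to about 2 mm. The wrist camera is an equidistant fisheye: a pixel r from the principal point sees the ray r / f radians off the axis. A picture is of the moment at which its call begins: read the wrist's pose just before it. camera_model takes no time and is no camera call.
- bot.hand_in(): hands the job in; it is judged then, once.
Trained networks look in the newest picture that a camera, given by its name, has taken for a name from the list of things; names that differ only in an ending like _2 or _b are one class to them, and where a whole thing is asked for, a point or a joint stands for the part that bears it (a point fixed in the world has none). Each returns a list of dicts, best first, with "conf" (0 to 1); they miss things now and then, are a little off and sometimes report something else, mostly with a low value. They report only what shows in the picture. A call takes as long as a camera call. They do not tell look-alikes from the thing itself.
- bot.spot_in(label, camera): "at" ([x, y, z] in m, in the coordinates of the camera as it stood for that picture, good to about 4 mm: the middle of the surface that is visible of it).
- bot.trace(label, camera): "mask" (420x560 bool, what is visible of it).
The state is a dict: "time_s": time; "joint_positions": joint angles; "qvel": joint speeds; "tau": joint torques, N m; "position": TCP position; "tcp_rot": TCP orientation; "force": force on the tool from outside, world axes, zero at the start; "moment": the same for the moment, N m; "opening": opening from 0.0 (shut) to 1.0 (fully open); "grasp_force": force on a finger pad.
Only numpy, scipy, OpenCV 4.12 (cv2) and the standard library are available. Lean on these libraries where they do the work, as an engineer would, in place of code of your own. Each camera call takes 0.05 s, during which the arm holds its last target. There are 200 camera calls.

## Working session

There is one attempt and no reset: what is moved stays moved. The work goes in short steps, Python scripts to look and compute and a tool call to move; the robot and the scene stay as the last step left them, time stands still between calls to the robot, and variables do not carry over. Pictures are saved under pics/ and viewed, at most 10 in all, crops included, and the job is handed in when it is done.

Besides the shell and the picture viewer there is one more tool, called after "Request:" as a command line: name --argument value ..., lists and objects as JSON in quotes. move_arm: Moves the arm, as the interface text tells. Its arguments: {"type":"object","properties":{"increments":{"type":"array"}},"required":["increments"]}

```bash
mkdir -p pics; cat > h.py <<'E'
import numpy as np, cv2
from rig import bot
def T(name):
    m=bot.camera_model(name); K=np.array(m["intrinsics"])
    if name=="wrist":
        s=bot.read_state(); W=np.eye(4); W[:3,:3]=np.array(s["tcp_rot"]); W[:3,3]=s["position"]
        return K, W@np.array(m["tool_from_camera"])
    R=cv2.Rodrigues(np.array(m["rvec"],float))[0]; M=np.eye(4); M[:3,:3]=R; M[:3,3]=np.ravel(m["tvec"])
    return K, np.linalg.inv(M)
def cloud(name,d,K,M):
    v,u=np.mgrid[:420,:560]; x=(u-K[0,2])/K[0,0]; y=(v-K[1,2])/K[1,1]
    if name=="wrist":
        r=np.hypot(x,y)+1e-9; t=np.tan(np.minimum(r,1.5)); x,y=x/r*t,y/r*t
    P=np.stack([x*d,y*d,d],-1)
    return P@M[:3,:3].T+M[:3,3]
def save(n,im): cv2.imwrite("pics/"+n+".png",cv2.cvtColor(im,cv2.COLOR_RGB2BGR))
E
python3 - <<'E'
from h import *
for c in ["scene","side"]:
    K,M=T(c); im,d=bot.capture(c); save(c+"0",im); P=cloud(c,d,K,M); np.save(c+"0.npy",P)
    print(c,K[0,0],M[:3,3].round(3))
    for l in ["holder_c","knob_c","carriage","rail","rail_end","beaker","flask_a","driver","post"]:
        for r in bot.spot_in(l,c)[:4]:
            a=np.array(r["at"]); w=M[:3,:3]@a+M[:3,3]; p=K@a; print(l,round(r["conf"],2),w.round(3),(p[:2]/p[2]).round())
E
```

```text
scene 450.48862389862603 [1.021 0.243 0.788]
holder_c 0.9 [ 0.347 -0.267  0.024] [259. 184.]
holder_c 0.63 [ 0.496 -0.288  0.026] [215. 215.]
holder_c 0.28 [ 0.479 -0.419  0.02 ] [178. 191.]
knob_c 0.65 [ 0.542 -0.288  0.046] [201. 221.]
knob_c 0.55 [ 0.389 -0.299  0.046] [238. 181.]
carriage 0.86 [ 0.221 -0.326  0.024] [268. 150.]
carriage 0.69 [ 0.492 -0.284  0.022] [217. 216.]
carriage 0.68 [ 0.348 -0.266  0.022] [259. 184.]
carriage 0.58 [ 0.695 -0.314  0.056] [141. 258.]
rail 0.71 [0.524 0.227 0.035] [420. 332.]
rail_end 0.87 [0.519 0.225 0.031] [419. 330.]
beaker 0.62 [ 0.693 -0.315  0.058] [142. 256.]
flask_a 0.65 [ 0.729 -0.07   0.063] [224. 327.]
flask_a 0.56 [ 0.712 -0.191  0.051] [181. 293.]
driver 0.89 [ 0.478 -0.418  0.019] [179. 191.]
post 0.72 [ 0.401 -0.113  0.009] [299. 226.]
post 0.43 [ 0.711 -0.189  0.055] [182. 292.]
side 443.76681506520003 [0.331 0.526 0.86 ]
holder_c 0.87 [ 0.483 -0.285  0.02 ] [285. 165.]
holder_c 0.79 [ 0.338 -0.256  0.018] [338. 183.]
holder_c 0.41 [ 0.245 -0.327  0.016] [377. 170.]
knob_c 0.43 [ 0.374 -0.29   0.047] [327. 164.]
carriage 0.75 [ 0.338 -0.255  0.022] [338. 182.]
carriage 0.68 [ 0.483 -0.286  0.021] [285. 165.]
carriage 0.64 [0.496 0.244 0.043] [219. 353.]
carriage 0.47 [ 0.248 -0.33   0.018] [376. 168.]
rail 0.69 [0.501 0.241 0.044] [218. 351.]
rail_end 0.62 [ 0.465 -0.416  0.015] [301. 135.]
rail_end 0.58 [0.499 0.243 0.043] [218. 352.]
beaker 0.73 [ 0.683 -0.304  0.06 ] [213. 137.]
flask_a 0.7 [ 0.706 -0.068  0.057] [173. 203.]
flask_a 0.7 [ 0.691 -0.177  0.048] [195. 173.]
driver 0.83 [ 0.463 -0.417  0.018] [302. 134.]
driver 0.21 [ 0.481 -0.286  0.022] [286. 164.]
post 0.76 [ 0.392 -0.102  0.01 ] [306. 228.]
```

```bash
python3 -c "
import cv2,numpy as np
a=cv2.imread('pics/scene0.png');b=cv2.imread('pics/side0.png');cv2.imwrite('pics/s.png',a)"; ls pics
```

```text
s.png
scene0.png
side0.png
```

View pics/scene0.png

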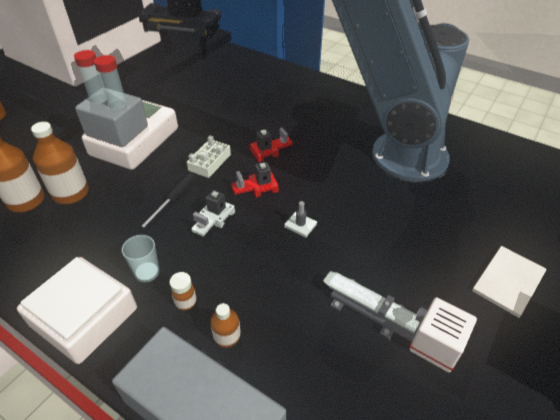

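View pics/side0.png

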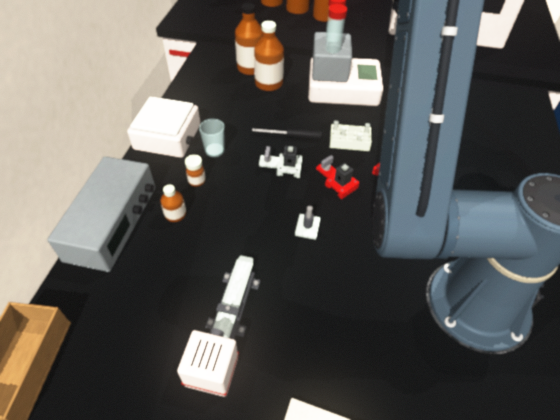

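```bash
python3 - <<'E'
from h import *
def rect(n,Q):
    Q=Q.astype(np.float32)
    if len(Q)<5: print(n,len(Q)); return
    (c,s,a)=cv2.minAreaRect(Q[:,:2]*1000); print(n,len(Q),np.round(c),np.round(s),round(a,1),'med',np.median(Q,0).round(4))
for c in ["scene","side"]:
    P=np.load(c+"0.npy"); X,Y,Z=P[...,0],P[...,1],P[...,2]
    print(c,'bench',np.median(Z[(abs(X-.45)<.03)&(abs(Y-0)<.05)]))
    R=(X>.42)&(X<.60)&(Y>-.36)&(Y<-.22)
    rect('blk',P[R&(Z>.058)&(Z<.075)]); rect('knobtop',P[R&(X>.51)&(Z>.048)&(Z<.062)]); rect('plate',P[R&(Z>.015)&(Z<.028)])
    R=(X>.35)&(X<.70)&(Y>.05)&(Y<.40)
    Q=P[R&(Z>.029)&(Z<.037)]; rect('railtop',Q)
    m=Q[:,:2].mean(0); w,v=np.linalg.eigh(np.cov(Q[:,:2].T)); print(m,np.degrees(np.arctan2(v[1,1],v[0,1])), 'ext',np.percentile((Q[:,:2]-m)@v[:,1],[0,2,98,100]))
    rect('stop',P[R&(Z>.0395)&(Z<.047)]);rect('lamp',P[R&(Z>.075)&(Z<.09)])
a=cv2.imread('pics/scene0.png')[175:255,160:300];b=cv2.imread('pics/scene0.png')[260:350,310:450]
b2=cv2.imread('pics/side0.png')[130:200,240:380]
f=lambda i,h:cv2.resize(i,(390,h),interpolation=3)
cv2.imwrite('pics/crop.png',np.hstack([f(a,300),f(b,300)]))
E
```

```text
scene bench -6.949441936010547e-05
blk 178 [ 476. -298.] [36. 34.] 5.3 med [ 0.4814 -0.2938  0.066 ]
knobtop 77 [ 538. -292.] [12. 36.] 6.1 med [ 0.5386 -0.2926  0.0542]
plate 468 [ 501. -296.] [114.  62.] 1.6 med [ 0.5008 -0.2836  0.0218]
railtop 1377 [516. 177.] [258.  57.] 81.1 med [0.5117 0.1373 0.0328]
[0.51350315 0.14521686] 82.18662991614427 ext [-0.09682264 -0.09108323  0.14413203  0.16046294]
stop 255 [536. 216.] [169.  45.] 67.0 med [0.5278 0.1569 0.043 ]
lamp 1957 [512. 257.] [93. 85.] 89.5 med [0.515  0.2632 0.0815]
side bench -0.0008614814907479396
blk 130 [ 473. -295.] [37. 34.] 88.8 med [ 0.4726 -0.291   0.0645]
knobtop 45 [ 533. -290.] [10. 37.] 4.8 med [ 0.5328 -0.2878  0.053 ]
plate 411 [ 498. -293.] [110.  66.] 3.1 med [ 0.493  -0.2822  0.0203]
railtop 1130 [505. 178.] [257.  82.] 88.6 med [0.505  0.128  0.0324]
[0.50466992 0.13884267] 92.11594312255207 ext [-0.08908416 -0.08556518  0.16676298  0.1684252 ]
stop 227 [506. 227.] [160.  82.] 88.6 med [0.5015 0.1587 0.0427]
lamp 2160 [508. 259.] [94. 84.] 88.7 med [0.507  0.2683 0.0815]
```

View pics/crop.png

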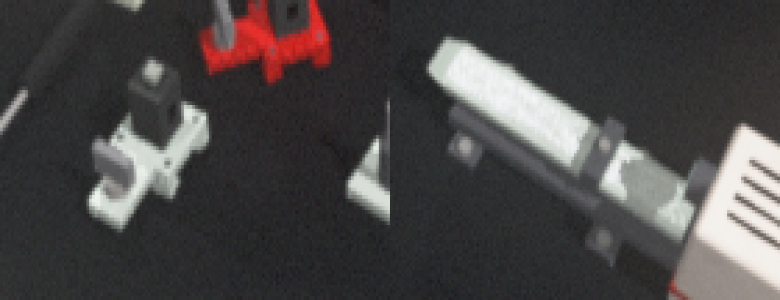

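```bash
cat >> h.py <<'E'
def tgt(x,y,z,yaw):
    """yaw: world heading of tool y (deg), modulo 180"""
    s=bot.read_state(); R=np.array(s["tcp_rot"]); p=np.array(s["position"])
    d=R.T@(np.array([x,y,z])-p)*1000; cur=np.degrees(np.arctan2(R[1,1],R[0,1]))
    dy=(yaw-cur+90)%180-90
    print("pos",p.round(4),"yaw",round(cur,2),"d_tool_mm",d.round(1),"roll_rad",round(-np.radians(dy),4),"F",np.round(s["force"],1),"t",round(s["time_s"],2),"q6",round(s["joint_positions"][5],1))
E
python3 -c "
from h import *
tgt(.475,-.295,.2,95);print(np.round(bot.read_state()['tcp_rot'],3)); print(bot.camera_model('wrist'))"
```

```text
pos [ 0.2201 -0.5849  0.2226] yaw -69.38 d_tool_mm [ 340.7 -181.6   22.6] roll_rad 0.2725 F [-0.2  1.   0.2] t 1.0 q6 -10.2
[[ 0.936  0.352  0.   ]
 [ 0.352 -0.936 -0.   ]
 [ 0.     0.    -1.   ]]
{'intrinsics': array([[325.1922621 ,   0.        , 283.4344796 ],
       [  0.        , 325.1922621 , 217.32492648],
       [  0.        ,   0.        ,   1.        ]]), 'tool_from_camera': array([[ 4.88053019e-04, -9.56030830e-01, -2.93265773e-01,
         8.10617042e-02],
       [ 9.99999322e-01,  1.56654190e-04,  1.15351495e-03,
        -1.96074015e-04],
       [-1.05685454e-03, -2.93266138e-01,  9.56030259e-01,
        -1.62318020e-01],
       [ 0.00000000e+00,  0.00000000e+00,  0.00000000e+00,
         1.00000000e+00]])}
```

Request:
move_arm --increments '[{"xyz": [34,-18,0],"roll": 0,"grip": 100},{"xyz": [34,-18,0],"roll": 0,"grip": 100},{"xyz": [34,-18,0],"roll": 0,"grip": 100},{"xyz": [34,-18,0],"roll": 0,"grip": 100},{"xyz": [34,-18,0],"roll": 0,"grip": 100}]'

```text
time_s: 1.42
position: [0.3483, -0.4395, 0.2226]
tcp_rot: [[0.936, 0.351, 0.0], [0.351, -0.936, -0.0], [0.0, 0.0, -1.0]]
force: [0.3, -1.2, 1.4]
opening: 0.999
grasp_force: 0.0
```

Request:
move_arm --increments '[{"xyz": [34,-18,0],"roll": 0,"grip": 100},{"xyz": [34,-18,0],"roll": 0,"grip": 100},{"xyz": [34,-18,0],"roll": 0,"grip": 100},{"xyz": [34,-18,0],"roll": 0,"grip": 100},{"xyz": [34,-18,0],"roll": 0,"grip": 100}]'

```text
time_s: 1.83
position: [0.476, -0.2953, 0.2228]
tcp_rot: [[0.936, 0.352, 0.0], [0.352, -0.936, -0.0], [0.0, 0.0, -1.0]]
force: [0.3, -0.0, 0.5]
opening: 1.0
grasp_force: 0.0
```

Request:
move_arm --increments '[{"xyz": [0,0,0],"roll": 0.09,"grip": 100},{"xyz": [0,0,0],"roll": 0.09,"grip": 100},{"xyz": [0,0,0],"roll": 0.09,"grip": 100},{"xyz": [0,0,0],"roll": 0,"grip": 100},{"xyz": [0,0,0],"roll": 0,"grip": 100}]'

```text
time_s: 2.25
position: [0.475, -0.2967, 0.2226]
tcp_rot: [[0.996, 0.092, 0.0], [0.092, -0.996, -0.0], [0.0, 0.0, -1.0]]
force: [0.2, 0.2, -0.4]
opening: 0.999
grasp_force: 0.0
```

```bash
cat > car.py <<'E'
from h import *
K,M=T("wrist"); im,d=bot.capture("wrist"); save("w1",im); P=cloud("wrist",d,K,M); X,Y,Z=[P[...,i] for i in range(3)]
def rect(n,Q):
    if len(Q)<5: print(n,len(Q)); return
    (c,s,a)=cv2.minAreaRect((Q[:,:2]*1000).astype(np.float32)); print(n,len(Q),np.round(c,1),np.round(s,1),round(a,1),'med',np.median(Q,0).round(4),'mean',Q.mean(0).round(4))
R=(X>.42)&(X<.60)&(Y>-.36)&(Y<-.22)
rect('blk',P[R&(Z>.06)&(Z<.070)]); rect('knobtop',P[R&(X>.51)&(Z>.050)&(Z<.062)]); rect('plate',P[R&(Z>.018)&(Z<.026)]);rect('cuv',P[R&(Z>.0715)&(Z<.15)])
tgt(.475,-.295,.2,95)
E
python3 car.py
```

```text
blk 851 [ 476.7 -298.2] [32.3 30.8] 5.6 med [ 0.479  -0.2978  0.0662] mean [ 0.4777 -0.2982  0.0661]
knobtop 378 [ 536.2 -293.3] [10.3 35.4] 5.1 med [ 0.5361 -0.2929  0.0554] mean [ 0.5361 -0.293   0.0552]
plate 2375 [ 500.9 -296.3] [109.9  59.3] 4.9 med [ 0.4998 -0.2944  0.0221] mean [ 0.5    -0.2961  0.0221]
cuv 138 [ 476.  -298.8] [11.8 10.9] 5.2 med [ 0.4763 -0.2986  0.0736] mean [ 0.4762 -0.2986  0.0736]
pos [ 0.4749 -0.2969  0.2226] yaw -84.74 d_tool_mm [ 0.3 -1.8 22.6] roll_rad 0.0045 F [ 0.3 -0.4 -0.3] t 2.3 q6 41.3
```

View pics/w1.png

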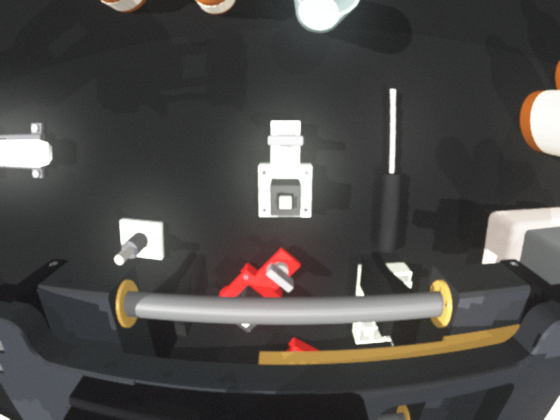

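Request:
move_arm --increments '[{"xyz": [1.3,1.6,40],"roll": 0,"grip": 100},{"xyz": [0,0,40],"roll": 0,"grip": 100},{"xyz": [0,0,40],"roll": 0,"grip": 100},{"xyz": [0,0,35],"roll": 0,"grip": 100},{"xyz": [0,0,20],"roll": 0,"grip": 100}]'

```text
time_s: 2.72
position: [0.4744, -0.2971, 0.044]
tcp_rot: [[0.996, 0.091, -0.004], [0.091, -0.996, 0.004], [-0.004, -0.004, -1.0]]
force: [-0.1, 0.4, 0.2]
opening: 1.0
grasp_force: 0.0
```

Request:
move_arm --increments '[{"xyz": [0,0,10],"roll": 0,"grip": 100},{"xyz": [0,0,7],"roll": 0,"grip": 100},{"xyz": [0,0,0],"roll": 0,"grip": 60},{"xyz": [0,0,0],"roll": 0,"grip": 45},{"xyz": [0,0,0],"roll": 0,"grip": 40}]'

```text
time_s: 3.13
position: [0.4774, -0.2992, 0.0321]
tcp_rot: [[0.996, 0.09, 0.002], [0.09, -0.996, -0.002], [0.002, 0.002, -1.0]]
force: [-0.8, 0.1, -0.1]
opening: 0.856
grasp_force: 0.0
```

Request:
move_arm --increments '[{"xyz": [0,0,0],"roll": 0,"grip": 30},{"xyz": [0,0,0],"roll": 0,"grip": 20},{"xyz": [0,0,0],"roll": 0,"grip": 20},{"xyz": [0,0,0],"roll": 0,"grip": 20},{"xyz": [0,0,0],"roll": 0,"grip": 20}]'

```text
time_s: 3.55
position: [0.4765, -0.2983, 0.0309]
tcp_rot: [[0.996, 0.09, 0.0], [0.09, -0.996, -0.0], [0.0, 0.0, -1.0]]
force: [0.6, 0.2, 0.4]
opening: 0.479
grasp_force: 0.0
```

Request:
move_arm --increments '[{"xyz": [0,0,0],"roll": 0,"grip": 5},{"xyz": [0,0,0],"roll": 0,"grip": 5},{"xyz": [0,0,0],"roll": 0,"grip": 5},{"xyz": [0,0,0],"roll": 0,"grip": 5},{"xyz": [0,0,0],"roll": 0,"grip": 5}]'

```text
time_s: 3.97
position: [0.4764, -0.2982, 0.0306]
tcp_rot: [[0.996, 0.09, 0.0], [0.09, -0.996, 0.0], [0.0, -0.0, -1.0]]
force: [-0.6, -0.2, 2.1]
opening: 0.363
grasp_force: 30.0
```

Request:
move_arm --increments '[{"xyz": [0,0,-10],"roll": 0,"grip": 5},{"xyz": [0,0,-20],"roll": 0,"grip": 5},{"xyz": [0,0,-35],"roll": 0,"grip": 5},{"xyz": [0,0,-35],"roll": 0,"grip": 5},{"xyz": [0,0,-35],"roll": 0,"grip": 5}]'

```text
time_s: 4.38
position: [0.4754, -0.2974, 0.1664]
tcp_rot: [[0.996, 0.09, -0.002], [0.09, -0.996, 0.002], [-0.002, -0.002, -1.0]]
force: [-0.5, 0.4, -3.6]
opening: 0.368
grasp_force: 30.0
```

```bash
python3 -c "
from h import *
s=bot.read_state(); print(s['opening'],s['grasp_force'],s['force'],s['moment'])
tgt(.51,-.02,.2,90)"
```

```text
0.3675766247900714 29.996599196456373 [-0.5098996   0.37529883 -3.59464756] [1.29999115e-05 1.93506769e-02 2.84476542e-02]
pos [ 0.4754 -0.2974  0.1664] yaw -84.85 d_tool_mm [  59.3 -273.2  -33.2] roll_rad 0.0899 F [-0.5  0.4 -3.6] t 4.38 q6 41.4
```

Request:
move_arm --increments '[{"xyz": [7,-20,-4],"roll": 0,"grip": 5},{"xyz": [7,-29,-4],"roll": 0,"grip": 5},{"xyz": [7,-29,-4],"roll": 0,"grip": 5},{"xyz": [7,-29,-4],"roll": 0,"grip": 5},{"xyz": [7,-29,-4],"roll": 0,"grip": 5}]'

```text
time_s: 4.8
position: [0.4981, -0.158, 0.1857]
tcp_rot: [[0.996, 0.089, -0.002], [0.089, -0.996, 0.001], [-0.001, -0.001, -1.0]]
force: [0.7, 0.7, -3.2]
opening: 0.364
grasp_force: 30.0
```

Request:
move_arm --increments '[{"xyz": [7,-29,-4],"roll": 0,"grip": 5},{"xyz": [7,-29,-4],"roll": 0,"grip": 5},{"xyz": [7,-29,-4],"roll": 0,"grip": 5},{"xyz": [0,0,0],"roll": 0.045,"grip": 5},{"xyz": [0,0,0],"roll": 0.045,"grip": 5}]'

```text
time_s: 5.22
position: [0.5112, -0.0687, 0.1977]
tcp_rot: [[1.0, 0.001, -0.001], [0.001, -1.0, 0.001], [-0.001, -0.001, -1.0]]
force: [0.7, 0.2, -3.7]
opening: 0.365
grasp_force: 30.0
```

Request:
move_arm --increments '[{"xyz": [0,0,0],"roll": 0,"grip": 5},{"xyz": [0,0,0],"roll": 0,"grip": 5},{"xyz": [0,0,0],"roll": 0,"grip": 5}]'

```text
time_s: 5.47
position: [0.5116, -0.0712, 0.1974]
tcp_rot: [[1.0, 0.0, -0.001], [0.0, -1.0, 0.0], [-0.001, -0.0, -1.0]]
force: [0.3, -0.7, -4.2]
opening: 0.366
grasp_force: 30.0
```

```bash
cat > rail.py <<'E'
from h import *
import sys
K,M=T("wrist"); im,d=bot.capture("wrist"); save(sys.argv[1],im); P=cloud("wrist",d,K,M); np.save("w.npy",P); X,Y,Z=[P[...,i] for i in range(3)]
R=(X>.40)&(X<.65)&(Y>.03)&(Y<.32)
print('bench',np.median(Z[(abs(X-.42)<.03)&(abs(Y-.1)<.05)]))
Q=P[R&(Z>.0305)&(Z<.036)]; print(len(Q))
for y in np.arange(.04,.24,.01):
    q=Q[abs(Q[:,1]-y)<.005]
    if len(q)>5: print(round(y,3),len(q),(np.percentile(q[:,0],[2,50,98])*1000).round(1),np.median(q[:,2]).round(4))
for n,a,b in[('stop',.040,.046),('lamp',.076,.09)]:
    q=P[R&(Z>a)&(Z<b)]
    if len(q)>5: print(n,len(q),cv2.minAreaRect((q[:,:2]*1000).astype(np.float32)))
tgt(.51,0,.2,90)
E
python3 rail.py w2
```

```text
bench -8.300194531676852e-05
4070
0.04 285 [489.3 507.6 524.9] 0.033
0.05 278 [489.3 507.3 525.1] 0.033
0.06 273 [490.3 508.2 525. ] 0.0329
0.07 259 [490.3 508.4 525.4] 0.033
0.08 254 [490.7 508.2 525.7] 0.0331
0.09 242 [490.2 507.9 524.8] 0.0329
0.1 244 [490.4 507.8 525.2] 0.0329
0.11 237 [490.5 508.7 526.1] 0.0328
0.12 233 [490.3 509.  526.5] 0.0328
0.13 218 [490.3 508.8 526. ] 0.0329
0.14 233 [490.2 508.5 526.4] 0.033
0.15 45 [488.3 509.9 530.3] 0.0335
0.17 172 [491.9 509.5 525.9] 0.033
0.18 182 [491.3 509.2 526.5] 0.033
0.19 176 [491.4 509.4 527. ] 0.0329
0.2 170 [491.4 509.2 526.8] 0.0328
0.21 165 [491.4 509.5 527.3] 0.0328
0.22 207 [475.  513.4 547.1] 0.033
0.23 28 [469.2 501.4 551.8] 0.0328
stop 524 ((510.6136169433594, 220.5361785888672), (152.9732208251953, 82.49156188964844), 89.26602935791016)
lamp 1984 ((507.1744384765625, 244.0749969482422), (65.4139404296875, 93.4935531616211), 73.71617889404297)
pos [ 0.5118 -0.0714  0.1974] yaw -90.01 d_tool_mm [ -1.8 -71.4  -2.6] roll_rad -0.0001 F [ 0.4  0.3 -4.6] t 5.52 q6 69.7
```

View pics/w2.png

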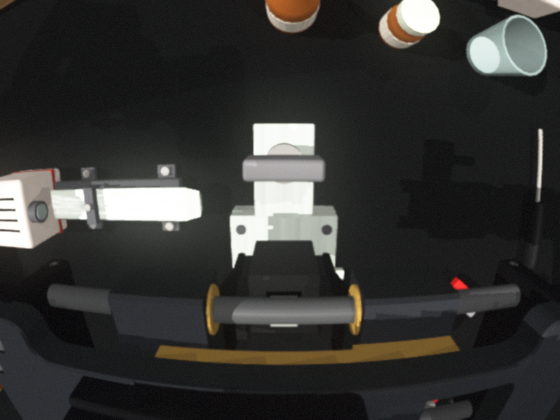

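```bash
python3 - <<'E'
from h import *
P=np.load("w.npy").reshape(-1,3); X,Y,Z=P.T
q=P[(X>.46)&(X<.56)&(Y>.035)&(Y<.145)&(Z>.0305)&(Z<.036)]
def mid(P,y): 
    s=P[abs(P[:,1]-y)<.004]; return (np.percentile(s[:,0],3)+np.percentile(s[:,0],97))/2
ys=np.arange(.04,.215,.004); ys=ys[(ys<.142)|(ys>.172)]
A=P[(X>.475)&(X<.54)&(Z>.0305)&(Z<.036)]
m=np.array([mid(A,y) for y in ys]); f=np.polyfit(ys,m,1); print("rail centre x=",f,"heading",90-np.degrees(np.arctan(f[0])), (m-np.polyval(f,ys)).std())
r=P[(abs(X-np.polyval(f,Y))<.010)&(Z>.026)&(Z<.036)&(Y>-.01)&(Y<.06)]
for y in np.arange(.0,.05,.003):
    s=r[abs(r[:,1]-y)<.0015]; 
    if len(s): print(round(y,3),len(s),np.median(s[:,2]).round(4))
s=P[(abs(X-np.polyval(f,Y))<.015)&(Z>.0395)&(Z<.046)&(Y>.1)&(Y<.2)]; print("stop y",np.percentile(s[:,1],[1,5,50,95,99]))
# held
z0=.1974-.030
for n,lo,hi in [("plate",.018,.026),("knob",.051,.062),("blk",.06,.07)]:
    k=P[(abs(X-.53)<.09)&(abs(Y+.071)<.045)&(Z>z0+lo)&(Z<z0+hi)&((n!="knob")|(X>.55))]
    if len(k)>5: print(n,len(k),cv2.minAreaRect((k[:,:2]*1000).astype(np.float32)),np.median(k[:,2])-z0,k[:,:2].mean(0))
E
```

```text
rail centre x= [0.01190304 0.50688253] heading 89.31803805649324 0.00027584980031295625
0.018 23 0.0309
0.021 49 0.0316
0.024 49 0.0317
0.027 51 0.0319
0.03 51 0.0327
0.033 43 0.0329
0.036 49 0.033
0.039 43 0.0331
0.042 48 0.0329
0.045 46 0.033
0.048 47 0.0327
stop y [0.1441163  0.144741   0.14934583 0.15734221 0.15869764]
plate 7054 ((550.5493774414062, -71.14122772216797), (59.801090240478516, 81.85124206542969), 89.97891235351562) 0.021441820721434968 [ 0.54903269 -0.07117233]
knob 1808 ((571.4549560546875, -71.29873657226562), (35.61008071899414, 10.202789306640625), 89.25224304199219) 0.05468640026570265 [ 0.57181912 -0.07125892]
blk 2994 ((512.0816040039062, -71.21192932128906), (33.054527282714844, 56.55388641357422), 0.2159576416015625) 0.0654001415972949 [ 0.51872056 -0.07105447]
```

Request:
move_arm --increments '[{"xyz": [-5,-18,0],"roll": 0.012,"grip": 5},{"xyz": [0,-18,20],"roll": 0,"grip": 5},{"xyz": [0,0,30],"roll": 0,"grip": 5},{"xyz": [0,0,30],"roll": 0,"grip": 5},{"xyz": [0,0,30],"roll": 0,"grip": 5}]'

```text
time_s: 5.93
position: [0.5079, -0.0354, 0.0869]
tcp_rot: [[1.0, -0.012, 0.002], [-0.012, -1.0, -0.001], [0.002, 0.001, -1.0]]
force: [0.4, -0.2, -3.4]
opening: 0.364
grasp_force: 30.0
```

Request:
move_arm --increments '[{"xyz": [0,0,20],"roll": 0,"grip": 5},{"xyz": [0,0,10],"roll": 0,"grip": 5},{"xyz": [0,0,0],"roll": 0,"grip": 5},{"xyz": [0,0,0],"roll": 0,"grip": 5},{"xyz": [0,0,0],"roll": 0,"grip": 5}]'

```text
time_s: 6.35
position: [0.5086, -0.0357, 0.0587]
tcp_rot: [[1.0, -0.012, 0.003], [-0.012, -1.0, -0.001], [0.003, 0.001, -1.0]]
force: [0.3, -0.7, -2.9]
opening: 0.366
grasp_force: 30.0
```

```bash
cat > st.py <<'E'
from h import *
s=bot.read_state(); y=s['position'][1]
tgt(.50718+.0119*y,y,.0521,89.32); print(np.round(s['force'],2),np.round(s['moment'],3),s['opening'], np.round(np.array(s['tcp_rot']),4).tolist())
E
python3 st.py; python3 st.py
```

```text
pos [ 0.5086 -0.0357  0.0587] yaw -90.71 d_tool_mm [-1.9  0.   6.6] roll_rad -0.0006 F [ 0.3 -0.7 -2.9] t 6.35 q6 74.1
[ 0.27 -0.67 -2.92] [ 0.039  0.068 -0.014] 0.3663114325498123 [[0.9999, -0.0125, 0.0026], [-0.0125, -0.9999, -0.0007], [0.0026, 0.0007, -1.0]]
pos [ 0.5086 -0.0357  0.0587] yaw -90.71 d_tool_mm [-1.9  0.   6.6] roll_rad -0.0006 F [ 0.3 -0.7 -2.9] t 6.35 q6 74.1
[ 0.27 -0.67 -2.92] [ 0.039  0.068 -0.014] 0.3663114325498123 [[0.9999, -0.0125, 0.0026], [-0.0125, -0.9999, -0.0007], [0.0026, 0.0007, -1.0]]
```

Request:
move_arm --increments '[{"xyz": [-1.9,0,4],"roll": 0,"grip": 5},{"xyz": [0,0,2.5],"roll": 0,"grip": 5},{"xyz": [0,0,0],"roll": 0,"grip": 5},{"xyz": [0,0,0],"roll": 0,"grip": 5},{"xyz": [0,0,0],"roll": 0,"grip": 5}]'

```text
time_s: 6.77
position: [0.5057, -0.0351, 0.0514]
tcp_rot: [[1.0, -0.012, 0.001], [-0.012, -1.0, -0.0], [0.001, 0.0, -1.0]]
force: [0.3, 0.3, -3.3]
opening: 0.367
grasp_force: 30.0
```

```bash
python3 st.py; python3 - <<'E'
from h import *
# look at the fit with the wrist: knob & rail
K,M=T("wrist"); im,d=bot.capture("wrist"); save("w3",im); P=cloud("wrist",d,K,M).reshape(-1,3); X,Y,Z=P.T
y0=bot.read_state()['position'][1]
k=P[(X>.545)&(X<.6)&(abs(Y-y0)<.03)&(Z>.07)&(Z<.08)]; print("knob",len(k),cv2.minAreaRect((k[:,:2]*1000).astype(np.float32)),np.median(k[:,2]))
A=P[(X>.475)&(X<.54)&(Z>.0305)&(Z<.036)&(Y>.03)]
for y in np.arange(.04,.14,.01):
    s=A[abs(A[:,1]-y)<.005]
    if len(s)>20: print(round(y,2),len(s),((np.percentile(s[:,0],3)+np.percentile(s[:,0],97))/2).round(4), np.median(s[:,2]).round(4))
E
```

```text
pos [ 0.5057 -0.0351  0.0514] yaw -90.7 d_tool_mm [ 1.1 -0.  -0.7] roll_rad -0.0003 F [ 0.3  0.3 -3.3] t 6.77 q6 74.1
[ 0.31  0.31 -3.31] [0.041 0.088 0.01 ] 0.36675596877477246 [[0.9999, -0.0122, 0.0006], [-0.0122, -0.9999, -0.0002], [0.0006, 0.0002, -1.0]]
knob 1887 ((565.3633422851562, -36.012603759765625), (35.63102340698242, 10.402177810668945), 88.05469512939453) 0.0760717890739912
0.04 573 0.5122 0.033
0.05 562 0.5124 0.033
0.06 533 0.5125 0.033
0.07 570 0.5101 0.033
0.08 607 0.5082 0.033
0.09 575 0.5084 0.033
0.1 533 0.5085 0.0329
0.11 508 0.5085 0.033
0.12 420 0.5092 0.033
0.13 322 0.5142 0.033
```

Request:
move_arm --increments '[{"xyz": [1.3,0,-0.7],"roll": 0,"grip": 5},{"xyz": [0,-4,0],"roll": 0,"grip": 5},{"xyz": [0,-4,0],"roll": 0,"grip": 5},{"xyz": [0,-4,0],"roll": 0,"grip": 5},{"xyz": [0,0,0],"roll": 0,"grip": 5}]'

```text
time_s: 7.23
position: [0.5065, -0.0221, 0.0517]
tcp_rot: [[1.0, -0.011, -0.001], [-0.011, -1.0, 0.0], [-0.001, -0.0, -1.0]]
force: [-0.8, -0.6, -4.6]
opening: 0.366
grasp_force: 30.0
```

```bash
python3 st.py
```

```text
pos [ 0.5065 -0.0221  0.0517] yaw -90.65 d_tool_mm [ 0.4 -0.  -0.4] roll_rad 0.0006 F [-0.8 -0.6 -4.6] t 7.23 q6 75.5
[-0.82 -0.57 -4.61] [ 0.041  0.07  -0.008] 0.3660139600016333 [[0.9999, -0.0113, -0.0007], [-0.0113, -0.9999, 0.0004], [-0.0007, -0.0004, -1.0]]
```

Request:
move_arm --increments '[{"xyz": [0.5,-2,-0.4],"roll": 0,"grip": 5},{"xyz": [0,-4,0],"roll": 0,"grip": 5},{"xyz": [0,-4,0],"roll": 0,"grip": 5},{"xyz": [0,-4,0],"roll": 0,"grip": 5},{"xyz": [0,-3,0],"roll": 0,"grip": 5}]'

```text
time_s: 7.65
position: [0.5075, -0.0055, 0.0521]
tcp_rot: [[1.0, -0.012, -0.0], [-0.012, -1.0, 0.0], [-0.0, -0.0, -1.0]]
force: [-0.5, -0.2, -3.0]
opening: 0.365
grasp_force: 30.0
```

```bash
python3 st.py
```

```text
pos [ 0.5075 -0.0055  0.0521] yaw -90.68 d_tool_mm [-0.4  0.   0. ] roll_rad -0.0001 F [-0.5 -0.2 -3. ] t 7.65 q6 77.4
[-0.51 -0.18 -3.04] [0.037 0.101 0.032] 0.36450044244616947 [[0.9999, -0.0119, -0.0002], [-0.0119, -0.9999, 0.0001], [-0.0002, -0.0001, -1.0]]
```

Entering the lead-in without load; continue.

Request:
move_arm --increments '[{"xyz": [-0.2,-4,0],"roll": 0,"grip": 5},{"xyz": [0,-4,0],"roll": 0,"grip": 5},{"xyz": [0,-4,0],"roll": 0,"grip": 5},{"xyz": [0,-3,0],"roll": 0,"grip": 5},{"xyz": [0,0,0],"roll": 0,"grip": 5}]'

```text
time_s: 8.07
position: [0.5073, 0.0096, 0.0521]
tcp_rot: [[1.0, -0.012, -0.0], [-0.012, -1.0, 0.0], [-0.0, -0.0, -1.0]]
force: [-0.4, 0.2, -2.8]
opening: 0.361
grasp_force: 30.0
```

```bash
python3 st.py
```

```text
pos [0.5073 0.0096 0.0521] yaw -90.66 d_tool_mm [-0.  0.  0.] roll_rad 0.0004 F [-0.4  0.2 -2.8] t 8.07 q6 79.1
[-0.38  0.22 -2.81] [ 0.039  0.087 -0.03 ] 0.36114779786073 [[0.9999, -0.0115, -0.0005], [-0.0115, -0.9999, 0.0003], [-0.0005, -0.0002, -1.0]]
```

Request:
move_arm --increments '[{"xyz": [0,-4,0],"roll": 0,"grip": 5},{"xyz": [0,-4,0],"roll": 0,"grip": 5},{"xyz": [0,-4,0],"roll": 0,"grip": 5},{"xyz": [0,-4,0],"roll": 0,"grip": 5},{"xyz": [0,-4,0],"roll": 0,"grip": 5}]'

```text
time_s: 8.48
position: [0.5076, 0.0293, 0.0521]
tcp_rot: [[1.0, -0.012, -0.001], [-0.012, -1.0, 0.0], [-0.001, -0.0, -1.0]]
force: [-1.9, -1.6, -4.3]
opening: 0.365
grasp_force: 30.0
```

```bash
python3 st.py
```

```text
pos [0.5076 0.0293 0.0521] yaw -90.69 d_tool_mm [-0.1  0.  -0. ] roll_rad -0.0002 F [-1.9 -1.6 -4.3] t 8.48 q6 81.4
[-1.92 -1.62 -4.27] [-0.086  0.192  0.027] 0.36526144387390685 [[0.9999, -0.0121, -0.0005], [-0.0121, -0.9999, 0.0], [-0.0005, -0.0, -1.0]]
```

Request:
move_arm --increments '[{"xyz": [-0.3,-4,0.2],"roll": 0,"grip": 5},{"xyz": [0,-4,0],"roll": 0,"grip": 5},{"xyz": [0,-4,0],"roll": 0,"grip": 5},{"xyz": [0,-4,0],"roll": 0,"grip": 5},{"xyz": [0,-4,0],"roll": 0,"grip": 5}]'

```text
time_s: 8.9
position: [0.5079, 0.0493, 0.052]
tcp_rot: [[1.0, -0.012, 0.0], [-0.012, -1.0, 0.0], [0.0, -0.0, -1.0]]
force: [-0.6, 0.1, -4.3]
opening: 0.365
grasp_force: 30.0
```

```bash
python3 st.py
```

```text
pos [0.5079 0.0493 0.052 ] yaw -90.7 d_tool_mm [-0.1  0.  -0.1] roll_rad -0.0003 F [-0.6  0.1 -4.3] t 8.9 q6 83.7
[-0.62  0.1  -4.27] [-0.079  0.157  0.027] 0.3653274582572061 [[0.9999, -0.0122, 0.0001], [-0.0122, -0.9999, 0.0], [0.0001, -0.0, -1.0]]
```

Request:
move_arm --increments '[{"xyz": [-0.1,-4,0.1],"roll": 0,"grip": 5},{"xyz": [0,-4,0],"roll": 0,"grip": 5},{"xyz": [0,-4,0],"roll": 0,"grip": 5},{"xyz": [0,-4,0],"roll": 0,"grip": 5},{"xyz": [0,-4,0],"roll": 0,"grip": 5}]'

```text
time_s: 9.32
position: [0.5081, 0.0693, 0.0519]
tcp_rot: [[1.0, -0.012, 0.0], [-0.012, -1.0, 0.0], [0.0, -0.0, -1.0]]
force: [-0.1, 0.3, -4.2]
opening: 0.367
grasp_force: 30.0
```

```bash
python3 st.py
```

```text
pos [0.5081 0.0693 0.0519] yaw -90.7 d_tool_mm [-0.1  0.  -0.2] roll_rad -0.0004 F [-0.1  0.3 -4.2] t 9.32 q6 86.0
[-0.05  0.35 -4.17] [-0.004  0.064  0.025] 0.36660914963725194 [[0.9999, -0.0123, 0.0003], [-0.0123, -0.9999, 0.0], [0.0003, -0.0, -1.0]]
```

Request:
move_arm --increments '[{"xyz": [0,-4,0],"roll": 0,"grip": 5},{"xyz": [0,-4,0],"roll": 0,"grip": 5},{"xyz": [0,-4,0],"roll": 0,"grip": 5},{"xyz": [0,-4,0],"roll": 0,"grip": 5},{"xyz": [0,-4,0],"roll": 0,"grip": 5}]'

```text
time_s: 9.73
position: [0.5082, 0.0893, 0.0519]
tcp_rot: [[1.0, -0.012, 0.0], [-0.012, -1.0, 0.0], [0.0, -0.0, -1.0]]
force: [1.0, 0.6, -3.4]
opening: 0.366
grasp_force: 30.0
```

```bash
python3 st.py
```

```text
pos [0.5082 0.0893 0.0519] yaw -90.7 d_tool_mm [-0.   0.  -0.2] roll_rad -0.0004 F [ 1.   0.6 -3.4] t 9.73 q6 88.2
[ 0.97  0.64 -3.38] [ 0.026  0.054 -0.002] 0.3663485141659963 [[0.9999, -0.0123, 0.0001], [-0.0123, -0.9999, 0.0], [0.0001, -0.0, -1.0]]
```

Request:
move_arm --increments '[{"xyz": [0,-4,0],"roll": 0,"grip": 5},{"xyz": [0,-4,0],"roll": 0,"grip": 5},{"xyz": [0,-4,0],"roll": 0,"grip": 5},{"xyz": [0,-3,0],"roll": 0,"grip": 5},{"xyz": [0,-2,0],"roll": 0,"grip": 5}]'

```text
time_s: 10.15
position: [0.5083, 0.1063, 0.0518]
tcp_rot: [[1.0, -0.012, -0.0], [-0.012, -1.0, 0.0], [-0.0, -0.0, -1.0]]
force: [0.6, -0.6, -3.7]
opening: 0.367
grasp_force: 30.0
```

Request:
move_arm --increments '[{"xyz": [0,-1,0],"roll": 0,"grip": 5},{"xyz": [0,-1,0],"roll": 0,"grip": 5},{"xyz": [0,-1,0],"roll": 0,"grip": 5},{"xyz": [0,-0.5,0],"roll": 0,"grip": 5},{"xyz": [0,0,0],"roll": 0,"grip": 5}]'

```text
time_s: 10.57
position: [0.5084, 0.1094, 0.0518]
tcp_rot: [[1.0, -0.012, -0.0], [-0.012, -1.0, -0.0], [-0.0, 0.0, -1.0]]
force: [-0.4, 0.8, -3.3]
opening: 0.368
grasp_force: 30.0
```

```bash
python3 st.py
```

```text
pos [0.5084 0.1094 0.0518] yaw -90.7 d_tool_mm [ 0.1 -0.  -0.3] roll_rad -0.0004 F [-0.4  0.8 -3.3] t 10.57 q6 90.5
[-0.42  0.77 -3.3 ] [-0.027  0.053 -0.037] 0.36812040029808146 [[0.9999, -0.0122, -0.0], [-0.0122, -0.9999, -0.0], [-0.0, 0.0, -1.0]]
```

Request:
move_arm --increments '[{"xyz": [0,-0.5,0],"roll": 0,"grip": 5},{"xyz": [0,-0.5,0],"roll": 0,"grip": 5},{"xyz": [0,-0.5,0],"roll": 0,"grip": 5},{"xyz": [0,-0.5,0],"roll": 0,"grip": 5}]'

```text
time_s: 10.9
position: [0.5085, 0.1114, 0.0519]
tcp_rot: [[1.0, -0.012, 0.0], [-0.012, -1.0, 0.0], [0.0, -0.0, -1.0]]
force: [0.3, 0.1, -4.2]
opening: 0.366
grasp_force: 30.0
```

Request:
move_arm --increments '[{"xyz": [0,-0.5,0],"roll": 0,"grip": 5},{"xyz": [0,-0.5,0],"roll": 0,"grip": 5},{"xyz": [0,0,0],"roll": 0,"grip": 5}]'

```text
time_s: 11.15
position: [0.5085, 0.1125, 0.0519]
tcp_rot: [[1.0, -0.012, 0.0], [-0.012, -1.0, 0.0], [0.0, -0.0, -1.0]]
force: [0.2, 0.1, -4.0]
opening: 0.364
grasp_force: 30.0
```

Request:
move_arm --increments '[{"xyz": [0,-0.5,0],"roll": 0,"grip": 5},{"xyz": [0,0,0],"roll": 0,"grip": 5}]'

```text
time_s: 11.32
position: [0.5085, 0.113, 0.0518]
tcp_rot: [[1.0, -0.012, -0.0], [-0.012, -1.0, 0.0], [-0.0, -0.0, -1.0]]
force: [0.5, 0.0, -3.7]
opening: 0.368
grasp_force: 30.0
```

Request:
move_arm --increments '[{"xyz": [0,-0.4,0],"roll": 0,"grip": 5},{"xyz": [0,-0.2,0],"roll": 0,"grip": 5}]'

```text
time_s: 11.48
position: [0.5085, 0.1135, 0.0519]
tcp_rot: [[1.0, -0.012, 0.0], [-0.012, -1.0, 0.0], [0.0, -0.0, -1.0]]
force: [-0.2, -0.0, -3.8]
opening: 0.361
grasp_force: 30.0
```

Request:
move_arm --increments '[{"xyz": [0,-0.4,0],"roll": 0,"grip": 5},{"xyz": [0,0,0],"roll": 0,"grip": 5}]'

```text
time_s: 11.65
position: [0.5085, 0.1139, 0.0519]
tcp_rot: [[1.0, -0.012, -0.0], [-0.012, -1.0, 0.0], [-0.0, -0.0, -1.0]]
force: [0.2, 0.6, -4.6]
opening: 0.366
grasp_force: 30.0
```

Request:
move_arm --increments '[{"xyz": [0,-0.3,0],"roll": 0,"grip": 5},{"xyz": [0,0,0],"roll": 0,"grip": 5}]'

```text
time_s: 11.82
position: [0.5085, 0.1142, 0.0519]
tcp_rot: [[1.0, -0.012, -0.0], [-0.012, -1.0, 0.0], [-0.0, -0.0, -1.0]]
force: [0.8, -0.8, -3.2]
opening: 0.364
grasp_force: 30.0
```

Request:
move_arm --increments '[{"xyz": [0,-0.3,0],"roll": 0,"grip": 5},{"xyz": [0,0,0],"roll": 0,"grip": 5}]'

```text
time_s: 11.98
position: [0.5085, 0.1145, 0.0519]
tcp_rot: [[1.0, -0.012, -0.0], [-0.012, -1.0, 0.0], [-0.0, -0.0, -1.0]]
force: [0.0, 0.1, -3.9]
opening: 0.364
grasp_force: 30.0
```

Request:
move_arm --increments '[{"xyz": [0,-0.3,0],"roll": 0,"grip": 5},{"xyz": [0,0,0],"roll": 0,"grip": 5}]'

```text
time_s: 12.15
position: [0.5085, 0.1148, 0.0519]
tcp_rot: [[1.0, -0.012, 0.0], [-0.012, -1.0, 0.0], [0.0, -0.0, -1.0]]
force: [-0.1, -0.2, -3.1]
opening: 0.367
grasp_force: 30.0
```

Request:
move_arm --increments '[{"xyz": [0,-0.3,0],"roll": 0,"grip": 5},{"xyz": [0,0,0],"roll": 0,"grip": 5}]'

```text
time_s: 12.32
position: [0.5085, 0.1151, 0.0519]
tcp_rot: [[1.0, -0.012, 0.0], [-0.012, -1.0, 0.0], [0.0, -0.0, -1.0]]
force: [-0.4, -0.4, -3.3]
opening: 0.361
grasp_force: 30.0
```

Request:
move_arm --increments '[{"xyz": [0,-0.3,0],"roll": 0,"grip": 5},{"xyz": [0,0,0],"roll": 0,"grip": 5}]'

```text
time_s: 12.48
position: [0.5085, 0.1152, 0.0519]
tcp_rot: [[1.0, -0.012, -0.0], [-0.012, -1.0, -0.0], [0.0, 0.0, -1.0]]
force: [0.4, -1.0, -4.5]
opening: 0.366
grasp_force: 30.0
```

Last step moved only 0.1 mm with −1 N; probably touching.

Request:
move_arm --increments '[{"xyz": [0,-0.2,0],"roll": 0,"grip": 5},{"xyz": [0,0,0],"roll": 0,"grip": 5}]'

```text
time_s: 12.65
position: [0.5085, 0.1152, 0.0519]
tcp_rot: [[1.0, -0.012, -0.0], [-0.012, -1.0, -0.001], [-0.0, 0.001, -1.0]]
force: [0.2, -2.7, -3.5]
opening: 0.367
grasp_force: 30.0
```

Request:
move_arm --increments '[{"xyz": [0,-0.2,0],"roll": 0,"grip": 5},{"xyz": [0,0,0],"roll": 0,"grip": 5}]'

```text
time_s: 12.82
position: [0.5085, 0.1152, 0.0519]
tcp_rot: [[1.0, -0.012, -0.0], [-0.012, -1.0, -0.001], [-0.0, 0.001, -1.0]]
force: [0.1, -5.0, -3.0]
opening: 0.365
grasp_force: 30.0
```

```bash
python3 st.py
```

```text
pos [0.5085 0.1152 0.0519] yaw -90.67 d_tool_mm [ 0.   0.  -0.2] roll_rad 0.0002 F [ 0.1 -5.  -3. ] t 12.82 q6 91.2
[ 0.05 -5.01 -3.03] [-0.9    0.09   0.007] 0.3650516645478071 [[0.9999, -0.0117, -0.0001], [-0.0117, -0.9999, -0.0008], [-0.0001, 0.0008, -1.0]]
```

Request:
move_arm --increments '[{"xyz": [0,0.3,0.2],"roll": 0,"grip": 5},{"xyz": [0,0,0],"roll": 0,"grip": 5},{"xyz": [0,0,0],"roll": 0,"grip": 60},{"xyz": [0,0,0],"roll": 0,"grip": 70},{"xyz": [0,0,0],"roll": 0,"grip": 70}]'

```text
time_s: 13.23
position: [0.509, 0.1161, 0.052]
tcp_rot: [[1.0, -0.013, 0.001], [-0.013, -1.0, 0.001], [0.001, -0.001, -1.0]]
force: [-0.7, -0.7, -0.5]
opening: 0.512
grasp_force: 0.0
```

Request:
move_arm --increments '[{"xyz": [0,0,0],"roll": 0,"grip": 70},{"xyz": [0,0,0],"roll": 0,"grip": 70},{"xyz": [0,0,0],"roll": 0,"grip": 70}]'

```text
time_s: 13.48
position: [0.5086, 0.1157, 0.0518]
tcp_rot: [[1.0, -0.012, 0.0], [-0.012, -1.0, 0.0], [0.0, -0.0, -1.0]]
force: [0.2, 0.5, -0.5]
opening: 0.677
grasp_force: 0.0
```

```bash
python3 st.py
```

```text
pos [0.5086 0.1157 0.0518] yaw -90.7 d_tool_mm [-0.1  0.  -0.3] roll_rad -0.0003 F [ 0.2  0.5 -0.5] t 13.48 q6 91.2
[ 0.22  0.46 -0.51] [ 0.001 -0.069  0.028] 0.677431719453067 [[0.9999, -0.0122, 0.0005], [-0.0122, -0.9999, 0.0002], [0.0005, -0.0002, -1.0]]
```

Request:
move_arm --increments '[{"xyz": [0,0,-15],"roll": 0,"grip": 70},{"xyz": [0,0,-30],"roll": 0,"grip": 70},{"xyz": [0,0,-35],"roll": 0,"grip": 70},{"xyz": [0,0,-35],"roll": 0,"grip": 35},{"xyz": [30,0,-15],"roll": 0,"grip": 35}]'

```text
time_s: 13.9
position: [0.534, 0.1159, 0.1851]
tcp_rot: [[1.0, -0.011, -0.003], [-0.011, -1.0, 0.0], [-0.003, -0.0, -1.0]]
force: [0.4, 0.2, -0.5]
opening: 0.615
grasp_force: 0.0
```

Request:
move_arm --increments '[{"xyz": [30,0,0],"roll": 0,"grip": 35},{"xyz": [0,0,0],"roll": -0.12,"grip": 35},{"xyz": [0,0,0],"roll": -0.12,"grip": 35},{"xyz": [0,0,0],"roll": -0.12,"grip": 35},{"xyz": [0,0,0],"roll": -0.12,"grip": 35}]'

```text
time_s: 14.32
position: [0.5684, 0.1148, 0.1815]
tcp_rot: [[0.89, 0.456, -0.0], [0.456, -0.89, 0.0], [-0.0, -0.0, -1.0]]
force: [0.3, 0.7, -0.6]
opening: 0.365
grasp_force: 0.0
```

Request:
move_arm --increments '[{"xyz": [0,0,0],"roll": -0.12,"grip": 35},{"xyz": [0,0,0],"roll": -0.12,"grip": 35},{"xyz": [0,0,0],"roll": -0.12,"grip": 35},{"xyz": [0,0,0],"roll": -0.12,"grip": 35},{"xyz": [0,0,0],"roll": -0.12,"grip": 35}]'

```text
time_s: 14.73
position: [0.5682, 0.1149, 0.1815]
tcp_rot: [[0.477, 0.879, -0.0], [0.879, -0.477, 0.0], [0.0, -0.0, -1.0]]
force: [0.1, 0.0, -0.0]
opening: 0.346
grasp_force: 0.0
```

Request:
move_arm --increments '[{"xyz": [0,0,0],"roll": -0.12,"grip": 35},{"xyz": [0,0,0],"roll": -0.12,"grip": 35},{"xyz": [0,0,0],"roll": -0.12,"grip": 35},{"xyz": [0,0,0],"roll": -0.1,"grip": 35},{"xyz": [0,0,0],"roll": 0,"grip": 35}]'

```text
time_s: 15.15
position: [0.5682, 0.1148, 0.1815]
tcp_rot: [[0.041, 0.999, -0.0], [0.999, -0.041, 0.0], [0.0, -0.0, -1.0]]
force: [0.4, -1.3, -0.4]
opening: 0.35
grasp_force: 0.0
```

Request:
move_arm --increments '[{"xyz": [0,0,0],"roll": 0,"grip": 35},{"xyz": [0,0,0],"roll": 0,"grip": 35},{"xyz": [0,0,0],"roll": 0,"grip": 35}]'

```text
time_s: 15.4
position: [0.5684, 0.1148, 0.1816]
tcp_rot: [[0.044, 0.999, -0.0], [0.999, -0.044, 0.0], [0.0, -0.0, -1.0]]
force: [-0.2, -0.2, 0.5]
opening: 0.351
grasp_force: 0.0
```

```bash
cat > knob.py <<'E'
from h import *
import sys
K,M=T("wrist"); im,d=bot.capture("wrist"); save(sys.argv[1],im); P=cloud("wrist",d,K,M).reshape(-1,3); X,Y,Z=P.T
def rect(n,m):
    k=P[m]; 
    if len(k)<10: print(n,len(k)); return
    print(n,len(k),[np.round(v,2) for v in cv2.minAreaRect((k[:,:2]*1000).astype(np.float32))],np.median(k[:,2]).round(4))
    w,v=np.linalg.eigh(np.cov(k[:,:2].T)); print('  mean',k.mean(0).round(4),'pca heading',np.degrees(np.arctan2(v[1,1],v[0,1])).round(2)%180)
rect("knob",(abs(X-.568)<.03)&(abs(Y-.115)<.03)&(Z>.0715)&(Z<.080))
rect("block",(abs(X-.508)<.025)&(abs(Y-.115)<.025)&(Z>.084)&(Z<.0905))
ax=.50718-.0003+.0119*Y
rect("plate",(abs(X-.508)<.035)&(abs(Y-.115)<.04)&(Z>.0405+.0005)&(Z<.0455))
tgt(.5682,.1145,.05,-.7)
E
python3 knob.py w4
```

```text
knob 460 [array([568.33, 115.12]), array([36.33,  9.76]), np.float64(89.26)] 0.0765
  mean [0.5683 0.1157 0.0763] pca heading 88.67
block 1119 [array([508.6 , 115.17]), array([32.45, 32.52]), np.float64(89.17)] 0.0872
  mean [0.5097 0.1164 0.0872] pca heading 144.82
plate 2270 [array([510.64, 120.05]), array([64.65, 69.77]), np.float64(0.07)] 0.0432
  mean [0.517  0.1284 0.0432] pca heading 134.3
pos [0.5685 0.1148 0.1816] yaw -2.53 d_tool_mm [ -0.3  -0.2 131.6] roll_rad -0.0319 F [-0.6 -0.2  0.1] t 15.45 q6 2.9
```

View pics/w4.png

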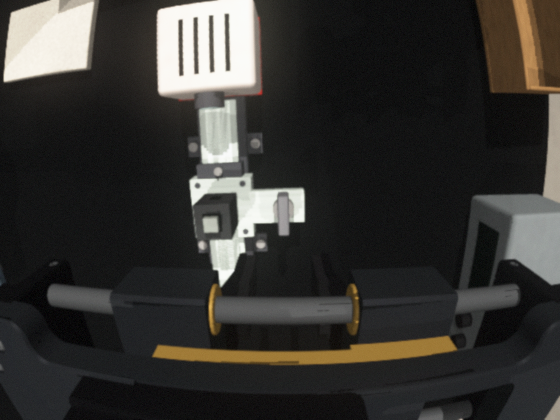

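Request:
move_arm --increments '[{"xyz": [0.3,-0.2,35],"roll": -0.027,"grip": 35},{"xyz": [0,0,35],"roll": 0,"grip": 35},{"xyz": [0,0,25],"roll": 0,"grip": 35},{"xyz": [0,0,0],"roll": 0,"grip": 35},{"xyz": [0,0,0],"roll": 0,"grip": 35}]'

```text
time_s: 15.87
position: [0.5674, 0.115, 0.0856]
tcp_rot: [[0.017, 1.0, -0.003], [1.0, -0.017, 0.0], [-0.0, -0.003, -1.0]]
force: [1.2, -0.6, 0.6]
opening: 0.35
grasp_force: 0.0
```

```bash
python3 -c "
from h import *
tgt(.5683,.1152,.05,-1)"
```

```text
pos [0.5674 0.115  0.0856] yaw -0.95 d_tool_mm [ 0.2  1.  35.6] roll_rad 0.0008 F [ 1.2 -0.6  0.6] t 15.87 q6 1.4
```

Request:
move_arm --increments '[{"xyz": [0,0,10],"roll": 0,"grip": 35},{"xyz": [0,0,10],"roll": 0,"grip": 35},{"xyz": [0,0,10],"roll": 0,"grip": 35},{"xyz": [0,0,5.5],"roll": 0,"grip": 35},{"xyz": [0,0,0],"roll": 0,"grip": 35}]'

```text
time_s: 16.28
position: [0.5674, 0.115, 0.05]
tcp_rot: [[0.016, 1.0, -0.002], [1.0, -0.016, -0.0], [-0.0, -0.002, -1.0]]
force: [-0.7, 0.4, -0.4]
opening: 0.347
grasp_force: 0.0
```

Request:
move_arm --increments '[{"xyz": [0,0,0],"roll": 0,"grip": 35},{"xyz": [0,0,0],"roll": 0,"grip": 35},{"xyz": [0,0,0],"roll": 0,"grip": 35},{"xyz": [0,0,0],"roll": 0,"grip": 35}]'

```text
time_s: 16.62
position: [0.5686, 0.1151, 0.0516]
tcp_rot: [[0.016, 1.0, 0.001], [1.0, -0.016, 0.0], [0.0, 0.001, -1.0]]
force: [-0.0, 0.0, 0.2]
opening: 0.349
grasp_force: 0.0
```

```bash
python3 -c "
from h import *
tgt(.5683,.1152,.05,-1)"
```

```text
pos [0.5686 0.1151 0.0516] yaw -0.92 d_tool_mm [ 0.1 -0.3  1.6] roll_rad 0.0014 F [-0.   0.   0.2] t 16.62 q6 1.3
```

Request:
move_arm --increments '[{"xyz": [0.2,-0.3,0.5],"roll": 0,"grip": 25},{"xyz": [0,0,0],"roll": 0,"grip": 18},{"xyz": [0,0,0],"roll": 0,"grip": 14},{"xyz": [0,0,0],"roll": 0,"grip": 12},{"xyz": [0,0,0],"roll": 0,"grip": 5}]'

```text
time_s: 17.03
position: [0.5681, 0.1153, 0.0507]
tcp_rot: [[0.016, 1.0, 0.0], [1.0, -0.016, 0.0], [0.0, 0.0, -1.0]]
force: [0.3, -0.1, 0.4]
opening: 0.202
grasp_force: 30.0
```

Request:
move_arm --increments '[{"xyz": [0,0,0],"roll": 0,"grip": 5},{"xyz": [0,0,0],"roll": 0,"grip": 5},{"xyz": [0,0,0],"roll": 0,"grip": 0},{"xyz": [0,0,0],"roll": 0,"grip": 0}]'

```text
time_s: 17.37
position: [0.5681, 0.1153, 0.0507]
tcp_rot: [[0.016, 1.0, 0.0], [1.0, -0.016, 0.0], [0.0, 0.0, -1.0]]
force: [-0.4, -0.2, 0.6]
opening: 0.207
grasp_force: 30.0
```

```bash
python3 -c "
from h import *
tgt(.5683,.1152,.05,-1); s=bot.read_state(); print(s['opening'],s['grasp_force'],s['force'],s['moment'])"
```

```text
pos [0.5681 0.1153 0.0507] yaw -0.92 d_tool_mm [-0.1  0.2  0.7] roll_rad 0.0015 F [-0.4 -0.2  0.6] t 17.37 q6 1.3
0.20736635133901207 30.000676810741425 [-0.36673807 -0.19425472  0.64952199] [ 0.05889697 -0.10562859 -0.04113345]
```

Request:
move_arm --increments '[{"xyz": [0,0,0],"roll": 0,"grip": 35},{"xyz": [0,0,0],"roll": 0,"grip": 35},{"xyz": [0,0,0],"roll": 0,"grip": 35},{"xyz": [0,0,-3],"roll": 0,"grip": 35},{"xyz": [0,0,-3],"roll": 0,"grip": 35}]'

```text
time_s: 17.78
position: [0.5678, 0.1152, 0.0566]
tcp_rot: [[0.016, 1.0, -0.001], [1.0, -0.016, -0.0], [-0.0, -0.001, -1.0]]
force: [0.5, -1.2, 0.5]
opening: 0.341
grasp_force: 0.0
```

Request:
move_arm --increments '[{"xyz": [0,0,0],"roll": 0,"grip": 25},{"xyz": [0,0,0],"roll": 0,"grip": 15},{"xyz": [0,0,0],"roll": 0,"grip": 5},{"xyz": [0,0,0],"roll": 0,"grip": 0},{"xyz": [0,0,0],"roll": 0,"grip": 0}]'

```text
time_s: 18.2
position: [0.568, 0.1152, 0.0566]
tcp_rot: [[0.016, 1.0, -0.0], [1.0, -0.016, -0.0], [-0.0, -0.0, -1.0]]
force: [0.1, 0.7, 0.9]
opening: 0.113
grasp_force: 30.0
```

Request:
move_arm --increments '[{"xyz": [0,0,0],"roll": 0,"grip": 0},{"xyz": [0,0,0],"roll": 0,"grip": 0},{"xyz": [0,0,0],"roll": 0,"grip": 0}]'

```text
time_s: 18.45
position: [0.568, 0.1153, 0.0566]
tcp_rot: [[0.016, 1.0, -0.0], [1.0, -0.016, -0.0], [-0.0, -0.0, -1.0]]
force: [-0.4, -0.3, -0.8]
opening: 0.113
grasp_force: 30.0
```

```bash
python3 -c "
from h import *
tgt(.5683,.1152,.05,-1); s=bot.read_state(); print(s['opening'],s['grasp_force'],s['force'],s['moment'])"
```

```text
pos [0.568  0.1153 0.0566] yaw -0.92 d_tool_mm [-0.1  0.3  6.6] roll_rad 0.0014 F [-0.4 -0.3 -0.8] t 18.45 q6 1.3
0.1132345781841956 30.000001788139343 [-0.44139922 -0.30344927 -0.75841231] [-0.0151726  -0.15143922  0.00589152]
```

Request:
move_arm --increments '[{"xyz": [0.3,0,0],"roll": 0,"grip": 0},{"xyz": [0,0,0],"roll": 0,"grip": 0},{"xyz": [0,0,0],"roll": 0,"grip": 0}]'

```text
time_s: 18.7
position: [0.568, 0.1154, 0.0566]
tcp_rot: [[0.016, 1.0, -0.0], [1.0, -0.016, -0.0], [-0.0, -0.0, -1.0]]
force: [-0.3, -0.4, 0.4]
opening: 0.114
grasp_force: 30.0
```

```bash
python3 -c "
from h import *
tgt(.5683,.1152,.05,-1); s=bot.read_state(); print(s['opening'],s['grasp_force'],s['force'],s['moment'])"
```

```text
pos [0.568  0.1154 0.0566] yaw -0.9 d_tool_mm [-0.2  0.3  6.6] roll_rad 0.0017 F [-0.3 -0.4  0.4] t 18.7 q6 1.4
0.11382964955506371 30.000810027122498 [-0.28895793 -0.44791496  0.43868794] [-0.21321867 -0.10470895 -0.00056064]
```

Request:
move_arm --increments '[{"xyz": [0.2,0,0],"roll": 0,"grip": 0},{"xyz": [0,0,0],"roll": 0,"grip": 0},{"xyz": [0,0,0],"roll": 0,"grip": 0}]'

```text
time_s: 18.95
position: [0.5681, 0.1154, 0.0567]
tcp_rot: [[0.016, 1.0, 0.0], [1.0, -0.016, -0.0], [-0.0, 0.0, -1.0]]
force: [-0.7, -2.2, 0.4]
opening: 0.11
grasp_force: 30.0
```

Request:
move_arm --increments '[{"xyz": [0,0,0],"roll": 0.05,"grip": 0},{"xyz": [0,0,0],"roll": 0.05,"grip": 0},{"xyz": [0,0,0],"roll": 0.05,"grip": 0},{"xyz": [0,0,0],"roll": 0.05,"grip": 0},{"xyz": [0,0,0],"roll": 0,"grip": 0}]'

```text
time_s: 19.37
position: [0.5682, 0.1155, 0.0566]
tcp_rot: [[0.215, 0.977, 0.0], [0.977, -0.215, -0.0], [-0.0, 0.0, -1.0]]
force: [1.2, -1.8, -0.0]
opening: 0.11
grasp_force: 30.0
```

```bash
python3 -c "
from h import *
tgt(.5683,.1152,.05,-1); s=bot.read_state(); print(s['opening'],s['grasp_force'],s['force'],s['moment'])"
```

```text
pos [0.5682 0.1155 0.0566] yaw -12.42 d_tool_mm [-0.3  0.1  6.6] roll_rad -0.1993 F [ 1.2 -1.8 -0. ] t 19.37 q6 12.9
0.11007960764570146 30.001028180122375 [ 1.21822596 -1.79724644 -0.01484209] [-0.39974068 -0.16347307  0.11008011]
```

Request:
move_arm --increments '[{"xyz": [0,0,0],"roll": 0.08,"grip": 0},{"xyz": [0,0,0],"roll": 0.08,"grip": 0},{"xyz": [0,0,0],"roll": 0.08,"grip": 0},{"xyz": [0,0,0],"roll": 0.08,"grip": 0},{"xyz": [0,0,0],"roll": 0.08,"grip": 0}]'

```text
time_s: 19.78
position: [0.5686, 0.1154, 0.0567]
tcp_rot: [[0.579, 0.815, 0.001], [0.815, -0.579, -0.001], [0.0, 0.001, -1.0]]
force: [1.0, -2.6, 0.3]
opening: 0.116
grasp_force: 30.0
```

Request:
move_arm --increments '[{"xyz": [0,0,0],"roll": 0.08,"grip": 0},{"xyz": [0,0,0],"roll": 0.08,"grip": 0},{"xyz": [0,0,0],"roll": 0.08,"grip": 0},{"xyz": [0,0,0],"roll": 0.08,"grip": 0},{"xyz": [0,0,0],"roll": 0,"grip": 0}]'

```text
time_s: 20.2
position: [0.5692, 0.1154, 0.0568]
tcp_rot: [[0.805, 0.593, 0.002], [0.593, -0.805, -0.0], [0.002, 0.002, -1.0]]
force: [2.0, -4.0, -0.5]
opening: 0.111
grasp_force: 30.0
```

```bash
cat > k2.py <<'E'
from h import *
tgt(.5682,.1154,.0566,-1); s=bot.read_state(); print(s['opening'],np.round(s['force'],2),np.round(s['moment'],3))
E
python3 k2.py
```

```text
pos [0.5692 0.1154 0.0568] yaw -53.64 d_tool_mm [-0.7 -0.6  0.2] roll_rad -0.9187 F [ 2.  -4.  -0.5] t 20.2 q6 54.1
0.11067195879782586 [ 2.05 -4.02 -0.45] [-0.651 -0.376 -0.076]
```

Request:
move_arm --increments '[{"xyz": [0,0,0],"roll": 0.08,"grip": 0},{"xyz": [0,0,0],"roll": 0.08,"grip": 0},{"xyz": [0,0,0],"roll": 0.08,"grip": 0},{"xyz": [0,0,0],"roll": 0.08,"grip": 0},{"xyz": [0,0,0],"roll": 0,"grip": 0}]'

```text
time_s: 20.62
position: [0.5694, 0.1151, 0.0569]
tcp_rot: [[0.951, 0.311, 0.003], [0.311, -0.951, -0.001], [0.002, 0.002, -1.0]]
force: [2.4, -4.3, -0.8]
opening: 0.11
grasp_force: 30.0
```

```bash
python3 k2.py
```

```text
pos [0.5694 0.1151 0.0569] yaw -71.9 d_tool_mm [-1.  -0.6  0.3] roll_rad -1.2374 F [ 2.4 -4.3 -0.8] t 20.62 q6 72.4
0.11049946226231656 [ 2.39 -4.26 -0.8 ] [-0.835 -0.482 -0.004]
```

Request:
move_arm --increments '[{"xyz": [0,0,0],"roll": 0.05,"grip": 0},{"xyz": [0,0,0],"roll": 0.05,"grip": 0},{"xyz": [0,0,0],"roll": 0.04,"grip": 0},{"xyz": [0,0,0],"roll": 0,"grip": 0}]'

```text
time_s: 20.95
position: [0.5694, 0.115, 0.0569]
tcp_rot: [[0.984, 0.177, 0.003], [0.177, -0.984, -0.001], [0.003, 0.002, -1.0]]
force: [2.7, -5.1, -0.3]
opening: 0.111
grasp_force: 30.0
```

```bash
python3 k2.py
```

```text
pos [0.5694 0.115  0.0569] yaw -79.81 d_tool_mm [-1.1 -0.6  0.3] roll_rad -1.3754 F [ 2.7 -5.1 -0.3] t 20.95 q6 80.3
0.11060711061406388 [ 2.68 -5.08 -0.3 ] [-0.883 -0.458  0.052]
```

Request:
move_arm --increments '[{"xyz": [0,0,0],"roll": 0.025,"grip": 0},{"xyz": [0,0,0],"roll": 0.015,"grip": 0},{"xyz": [0,0,0],"roll": 0,"grip": 0}]'

```text
time_s: 21.2
position: [0.5695, 0.1148, 0.0569]
tcp_rot: [[0.99, 0.14, 0.003], [0.14, -0.99, -0.002], [0.003, 0.002, -1.0]]
force: [2.2, -4.9, -1.8]
opening: 0.111
grasp_force: 30.1
```

```bash
python3 k2.py
```

```text
pos [0.5695 0.1148 0.0569] yaw -81.96 d_tool_mm [-1.2 -0.8  0.3] roll_rad -1.4131 F [ 2.2 -4.9 -1.8] t 21.2 q6 82.5
0.11082074004122584 [ 2.19 -4.94 -1.77] [-1.002 -0.386  0.364]
```

Request:
move_arm --increments '[{"xyz": [0,0,0],"roll": 0.02,"grip": 0},{"xyz": [0,0,0],"roll": 0.02,"grip": 0},{"xyz": [0,0,0],"roll": 0,"grip": 0}]'

```text
time_s: 21.45
position: [0.5695, 0.1146, 0.057]
tcp_rot: [[0.995, 0.101, 0.003], [0.101, -0.995, -0.002], [0.003, 0.003, -1.0]]
force: [2.2, -6.4, -0.5]
opening: 0.117
grasp_force: 30.9
```

```bash
python3 k2.py
```

```text
pos [0.5695 0.1146 0.057 ] yaw -84.19 d_tool_mm [-1.2 -0.9  0.4] roll_rad -1.4519 F [ 2.2 -6.4 -0.5] t 21.45 q6 84.8
0.11657151105042818 [ 2.18 -6.38 -0.46] [-1.019 -0.441  0.621]
```

Request:
move_arm --increments '[{"xyz": [0,0,0],"roll": -0.02,"grip": 0},{"xyz": [0,0,0],"roll": 0,"grip": 35},{"xyz": [0,0,0],"roll": 0,"grip": 35},{"xyz": [0,0,0],"roll": 0,"grip": 35},{"xyz": [0,0,0],"roll": 0,"grip": 35}]'

```text
time_s: 21.87
position: [0.5671, 0.1164, 0.0564]
tcp_rot: [[0.993, 0.115, -0.002], [0.115, -0.993, 0.001], [-0.002, -0.001, -1.0]]
force: [-0.1, 0.1, -0.1]
opening: 0.313
grasp_force: 0.0
```

Request:
move_arm --increments '[{"xyz": [0,0,-10],"roll": 0,"grip": 35},{"xyz": [0,0,-25],"roll": 0,"grip": 35},{"xyz": [0,0,-30],"roll": 0,"grip": 35},{"xyz": [0,0,-30],"roll": 0,"grip": 35},{"xyz": [0,0,-30],"roll": 0,"grip": 35}]'

```text
time_s: 22.28
position: [0.5673, 0.1161, 0.1834]
tcp_rot: [[0.993, 0.115, -0.001], [0.115, -0.993, 0.0], [-0.001, -0.001, -1.0]]
force: [0.2, 0.2, -0.0]
opening: 0.351
grasp_force: 0.0
```

Request:
move_arm --increments '[{"xyz": [-30,0,0],"roll": 0,"grip": 35},{"xyz": [-30,0,0],"roll": 0,"grip": 35},{"xyz": [0,0,0],"roll": 0,"grip": 35},{"xyz": [0,0,0],"roll": 0,"grip": 35},{"xyz": [0,0,0],"roll": 0,"grip": 35}]'

```text
time_s: 22.7
position: [0.5091, 0.1091, 0.1825]
tcp_rot: [[0.993, 0.115, 0.002], [0.115, -0.993, 0.0], [0.002, -0.0, -1.0]]
force: [0.8, 0.3, 0.5]
opening: 0.35
grasp_force: 0.0
```

```bash
python3 knob.py w5; python3 - <<'E'
from h import *
K,M=T("wrist"); im,d=bot.capture("wrist"); P=cloud("wrist",d,K,M).reshape(-1,3); X,Y,Z=P.T
for lo,hi in((.0415,.0455),):
    for x in (.490,.495,.500,.512,.518,.523):
        s=P[(abs(X-x)<.002)&(Y>.13)&(Y<.17)&(Z>lo)&(Z<hi)]; y=np.sort(s[:,1]); g=np.diff(y); print(x,len(y),y[[0,-1]].round(4),'max gap',g.max().round(4),y[g.argmax()].round(4)) if len(y)>3 else 0
E
```

```text
knob 502 [array([569.29, 114.51]), array([34.55, 10.  ]), np.float64(9.05)] 0.0764
  mean [0.5696 0.1146 0.0764] pca heading 9.210000000000008
block 1159 [array([508.91, 114.87]), array([31.65, 32.33]), np.float64(89.66)] 0.0872
  mean [0.5102 0.115  0.0872] pca heading 177.08
plate 2563 [array([511.08, 119.98]), array([70.02, 63.82]), np.float64(89.98)] 0.0431
  mean [0.5169 0.1211 0.0431] pca heading 103.04
pos [0.5096 0.109  0.1823] yaw -83.41 d_tool_mm [ 58.5   1.3 132.4] roll_rad -1.4436 F [ 0.6 -0.6  0.1] t 22.75 q6 83.2
0.49 99 [0.1328 0.1586] max gap 0.001 0.1575
0.495 100 [0.1328 0.1577] max gap 0.0009 0.1508
0.5 102 [0.1327 0.1584] max gap 0.0009 0.1405
0.512 101 [0.1327 0.1582] max gap 0.0009 0.1494
0.518 110 [0.1316 0.1583] max gap 0.0009 0.1565
0.523 116 [0.131  0.1581] max gap 0.0009 0.157
```

View pics/w5.png

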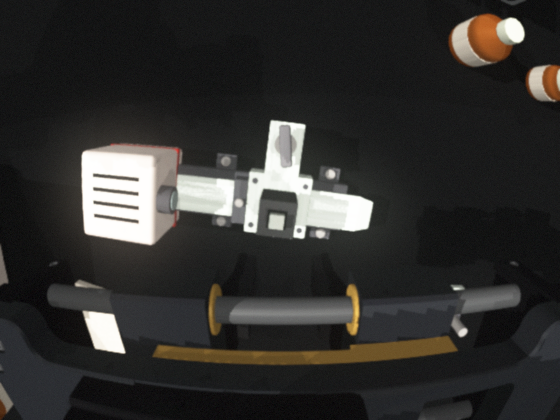

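```bash
python3 -c "
from rig import bot
print(bot.hand_in())"
```

```text
the job is handed in; nothing more can be done
None
```

The carrier is on the rail and home against the stop: I felt the contact at about 5 N, and no gap shows in the last picture. The knob is locked at about 1.40 rad, the gripper is clear of everything, and I handed the job in at about 23 s; no verdict came back.

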